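# Feel a slicer's carriage for its tight spot

## Task

Something has dried on inside the guide of the slicing machine. Slowly and gently run the carriage by its black grip over its full travel: first to the left until it rests against the rubber buffer, then all the way back to the right until it rests against the buffer there, feeling where it drags. Then bring the carriage back onto the spot where it drags, let go and leave it standing there to be cleaned; keep off the blade and do not disturb the things round about.

Things in the scene. Friction and masses are not known exactly. Their poses are not given: they have to be found in the camera images.
- slicer: red and aluminium slicing machine, 235 x 354 x 228 mm, fixed to the worktop. Origin: centre of its underside; z up, y along the carriage's travel (to the left), x from carriage side to motor side. The aluminium guide (50 mm wide, covered) runs along y at x = -100 mm; the red motor housing lies at x = 10 to 98 mm, up to 207 mm high.
- carriage: sliding carriage: steel tray 150 x 112 mm, top 92 mm above the worktop, a 50 mm high wall on its right edge. Origin: under its runner's middle, 68 mm up; axes as the slicer's. In the slicer's frame the origin's y is -85 mm where it just touches the right buffer and +85 mm at the left one. Drag in motion 2 to 3 N; on one hidden spot, 16 mm long, its middle within 50 mm of mid-travel, 6 to 12 N.
- grip (a point): point in the middle of the black upright grip at the robot's side of the carriage, 122 mm above the worktop. The grip is 30 mm (slicer x) by 24 mm (slicer y) and reaches from 90 to 150 mm above the worktop; it moves only with the carriage, along the slicer's y. The tray wall begins 29 mm nearer the blade; else free space all round.
- buffer_left: sprung rubber buffer, 14 mm across, that ends the carriage's travel on the left; 4 N more for each mm it is pressed in, 8 mm at most. Origin: centre of its root, 10 mm behind its undisturbed face, 79 mm above the worktop.
- buffer_right: the like buffer at the right end of the travel; 4 N more for each mm it is pressed in, 8 mm at most. Origin: centre of its root, 10 mm behind its undisturbed face.
- blade: round steel blade, 164 mm across, upright and parallel to the travel on the motor side of the tray. Origin: its centre, 137 mm above the worktop, 192 mm from the line along which the grip moves.
- soap_mid (a point): pump bottle of soap, 56 x 72 x 182 mm, standing left of the slicer; point half-way up its middle.
- brush_mid (a point): wooden dish brush lying flat, 104 x 218 x 41 mm; point in its middle, 14 mm up.
- jar_mid (a point): glass jar with black lid, 64 mm across, 94 mm high, standing right of the slicer; point half-way up.
- tin_small_mid (a point): small white and blue food tin, 57 mm across, 72 mm high, standing right of the slicer; point half-way up.

How it is judged:
By the outcome, as a careful person would: the job done as asked, in the order asked, and still so for the second after the job is handed in, with the robot touching nothing.
It also fails if it takes over 72 s, if anything falls off the work surface, if the arm or the gripper's body presses on something with over 40 N, if the wrist force passes 120 N, or if a joint passes its speed limit or range.

## Robot

A 6-joint arm with a two-finger parallel gripper is mounted at the origin on a cart in front of the work surface, level with it; the furniture and walls round the work are solid. World frame = base frame: x ahead of the robot, y to its left, z up, the work surface at z = 0. Lengths are in m, angles in rad, forces in N, time in s.
With the tool pointing down it reaches from about 0.35 to 0.85 m from the base axis. Payload 8.1 kg.
Tool frame: the origin (TCP) lies between the finger pads; the fingertips stand 11 mm ahead of it and the grasp point (between the pads) lies 8 mm behind it (tips_ahead is the z of the fingertips in the tool frame, in m); z points along the fingers, y is the line along which they close (so a half turn about z gives the same grasp; the last joint's range is limited). The gripper opens to 93 mm and grips with 3 to 60 N. Pads are 15 mm wide; open, the fingers measure 128 mm over their backs; the gripper's body (75 mm by 188 mm) begins 65 mm behind the grasp point.
Start: joints at [1.169, 0.13, 1.488, -0, 1.523, -0.085], TCP at [0.187, 0.57, 0.23] pointing down, gripper open.
Joint ranges: [-2.96, 2.96], [-0.89, 2.26], [0.02, 2.5], [-1.34, 4.48], [0, 2.73], [-2.66, 2.66]. Speed limits (rad/s): [2.39, 2.39, 2.79, 3.14, 3.14, 3.14].

## Interface

Orientations are given as a rotation vector (axis times angle).
In Python, from plant import read_state, read_camera, close_job, tips_ahead gives the robot as it stands. The module is installed in compiled form; this text tells all that it offers.
- The arm moves only by the tool move_arm, never from a script. Its argument "plan" is a list of rows, each a list of 7 numbers: the turn, a rotation vector about the tool's x, y, z in units of 6 degrees (1.0 is 6 degrees), then the shift along the tool's x, y, z in units of 25 mm (1.0 is 25 mm), then the finger opening in mm, from 0 to 93. A call has exactly 10 rows; each row shifts and turns the commanded pose from where the row before left it, along the tool's axes as they then stand; what a row does not reach is not made up. A row lasts 1/10 s, in which the tool goes at most 50 mm and 8.59 degrees, less where a joint would pass 70% of its speed; a pose out of reach is approached as far as the arm can. A call is refused whole if a number of a shift passes 1 or a number of a turn 1, either way. A call with a gripper value outside its range is refused whole. The fingers move at their own pace and stop on an object; "force" is the grip in N (left out, the last holds). Time passes only in rows, so rows that do not move let the fingers close, or fill a call up. It gives the time, the measured TCP pose, the force, the opening and the grip force at its end, in the units of the state.
- read_state(): the state, without advancing time (a new reading comes with each control period).
- read_camera(name): name is "side" or "top"; returns a dict with "frame" (420x560x3 uint8, red, green, blue), "z_map" (420x560 float32, m along the optical axis (not along the pixel's ray), 0 where there is no reading), "fx", "fy", "cx", "cy" (pixels), "distortion" ([k1, k2, p1, p2, k3] as OpenCV has them; the pictures are not rectified), "rvec" (rotation vector, rad) and "tvec" (3), from world to camera coordinates, as OpenCV has them. Camera axes: x right, y down, z forward; pixel columns grow to the right and rows downward; lengths in m; the calibration is good to about 2 mm. A picture is of the moment at which its call begins.
- close_job(): hands the job in; it is judged then, once.
The state is a dict: "t": time; "q": joint angles; "dq": joint speeds; "joint_torque": joint torques, N m; "tool_pos": TCP position; "orientation": TCP orientation; "force": force on the tool from outside, world axes, zero at the start; "wrist_torque": the same for the moment, N m; "opening": finger opening in m; "gripper_force": force on a finger pad.
Only numpy, scipy, OpenCV 4.12 (cv2) and the standard library are available. Lean on these libraries where they do the work, as an engineer would, in place of code of your own. Each camera call takes 0.05 s, during which the arm holds its last target. There are 200 camera calls.

## Working session

There is one attempt and no reset: what is moved stays moved. The work goes in short steps, Python scripts to look and compute and a tool call to move; the robot and the scene stay as the last step left them, time stands still between calls to the robot, and variables do not carry over. Pictures are saved under pics/ and viewed, at most 10 in all, crops included, and the job is handed in when it is done.

Besides the shell and the picture viewer there is one more tool, called after "Emit:" as name([rows], argument=value, ...), one row to a line, values as JSON. move_arm: Moves the arm, as the interface text tells. Its arguments: {"type":"object","properties":{"plan":{"type":"array","items":{"type":"array","items":{"type":"number"}}},"force":{"type":"number"}},"required":["plan"]}

```bash
mkdir -p pics; cat > h.py <<'E'
import numpy as np, cv2
from plant import read_state, read_camera, close_job, tips_ahead
def cloud(c):
    h,w=c['z_map'].shape
    K=np.array([[c['fx'],0,c['cx']],[0,c['fy'],c['cy']],[0,0,1]])
    u,v=np.meshgrid(np.arange(w),np.arange(h))
    n=cv2.undistortPoints(np.stack([u,v],-1).reshape(-1,1,2).astype(np.float64),K,np.array(c['distortion'])).reshape(h,w,2)
    z=c['z_map'][...,None]
    P=np.concatenate([n*z,z],-1)
    R=cv2.Rodrigues(np.array(c['rvec'],float))[0]
    W=(P-np.array(c['tvec']).ravel())@R
    W[c['z_map']==0]=np.nan
    return W
E
python3 - <<'E'
from h import *
for n in('top','side'):
    c=read_camera(n); cv2.imwrite(f'pics/{n}0.png',c['frame'][...,::-1]); np.save(f'{n}0.npy',cloud(c)); np.save(f'{n}f.npy',c['frame'])
    print(n,c['tvec'],c['rvec'])
print(read_state())
E
```

```text
top [-0.01956607  0.54079642  1.14837469] [ 2.17828066 -2.16711127  0.13539288]
side [0.56644426 0.10286784 1.5081575 ] [ 0.00352604  2.71518579 -1.53501564]
{'t': 0.1, 'q': array([ 1.16857623e+00,  1.31090491e-01,  1.48916223e+00,  2.50523981e-05,
        1.52298413e+00, -8.54067669e-02]), 'dq': array([-0.00024897, -0.00019098, -0.00439103,  0.00066524, -0.00162718,
       -0.00180591]), 'joint_torque': array([ 3.33631560e-04, -5.61341679e+01, -4.93094730e+01,  7.69989635e-02,
        2.91712268e-02, -3.97206065e-05]), 'tool_pos': array([0.18670685, 0.56969922, 0.2286939 ]), 'orientation': array([-4.95505891e-01, -3.10184232e+00,  2.49649048e-03]), 'force': array([-0.06886751, -0.36272042, -0.02514204]), 'wrist_torque': array([-0.00788754, -0.0195273 , -0.00902361]), 'gripper_force': 0.0, 'opening': 0.09295737674634416}
```

View pics/top0.png

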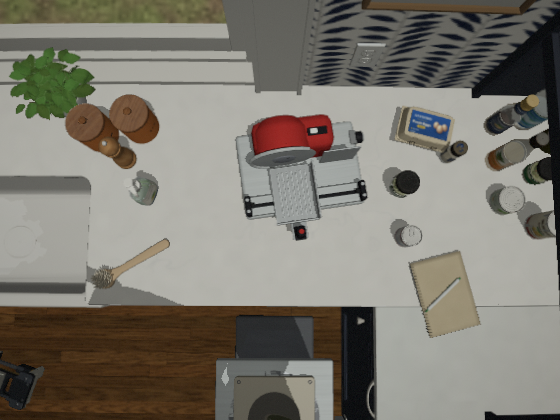

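View pics/side0.png

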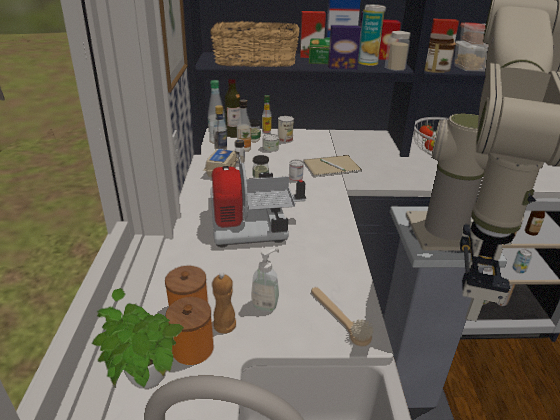

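The top view shows the carriage tray at about (295,195), its black grip at (300,232), and the guide's black buffer ends at (249,206) and (362,190). The side view shows the grip at about (300,190). The arm is clear, at the lower left of the top view.

```bash
python3 - <<'E'
from h import *
W=np.load('top0.npy');f=np.load('topf.npy').astype(int)
dark=f.max(-1)<60
def reg(name,u0,u1,v0,v1,z0,z1,d=True):
    m=np.zeros(dark.shape,bool);m[v0:v1,u0:u1]=1
    m&=(W[...,2]>z0)&(W[...,2]<z1)
    if d:m&=dark
    P=W[m];
    if len(P)<3: print(name,len(P));return
    print(name,len(P),'med',np.median(P,0).round(4),'min',np.percentile(P,3,axis=0).round(4),'max',np.percentile(P,97,axis=0).round(4)); return P
g=reg('grip',285,318,220,246,.13,.17,False)
print(cv2.minAreaRect((g[:,:2]*1000).astype(np.float32)))
for n,(a,b) in {'L':((240,260),(190,222)),'R':((350,372),(175,208))}.items():
    reg(n,*a,*b,.04,.12)
# tray
t=reg('tray',262,330,160,225,.085,.097,False)
print(cv2.minAreaRect((t[:,:2]*1000).astype(np.float32)))
# housing edges: red
red=(f[...,0]>110)&(f[...,1]<60)
# base plate edge directions
b=reg('base',225,380,110,230,.01,.08,False)
print(cv2.minAreaRect((b[:,:2]*1000).astype(np.float32)))
for u,v in[(249,206),(362,190),(260,204),(350,192),(405,183),(408,235),(140,188),(300,232)]: print(u,v,W[v,u].round(3))
im=cv2.imread('pics/top0.png')[100:260,220:440]
cv2.imwrite('pics/crop.png',cv2.resize(im,None,fx=3.6,fy=3.6,interpolation=cv2.INTER_CUBIC))
E
```

```text
grip 105 med [ 0.4916 -0.0638  0.1485] min [ 0.4779 -0.0763  0.1402] max [ 0.5048 -0.0543  0.1541]
((491.2752990722656, -64.51146697998047), (24.3018741607666, 27.228418350219727), 89.60121154785156)
L 120 med [0.564  0.068  0.0892] min [0.5376 0.0455 0.0557] max [0.5869 0.0788 0.094 ]
R 138 med [ 0.6058 -0.2254  0.0855] min [ 0.5829 -0.2358  0.0651] max [ 0.6296 -0.2033  0.0943]
tray 2320 med [ 0.5955 -0.049   0.0926] min [ 0.5224 -0.1012  0.0885] max [0.668  0.0058 0.0961]
((597.043701171875, -59.01033020019531), (169.46810913085938, 149.0965118408203), 8.515240669250488)
base 4748 med [ 0.6513 -0.1332  0.0474] min [ 0.5485 -0.2263  0.04  ] max [0.7845 0.0942 0.0699]
((673.5274658203125, -78.83883666992188), (235.41015625, 352.7993469238281), 8.589583396911621)
249 206 [0.561 0.068 0.092]
362 190 [ 0.605 -0.228  0.092]
260 204 [0.57  0.04  0.067]
350 192 [ 0.604 -0.201  0.067]
405 183 [ 0.624 -0.341  0.097]
408 235 [ 0.489 -0.353  0.072]
140 188 [0.6   0.341 0.133]
300 232 [ 0.49  -0.061  0.151]
```

View pics/crop.png

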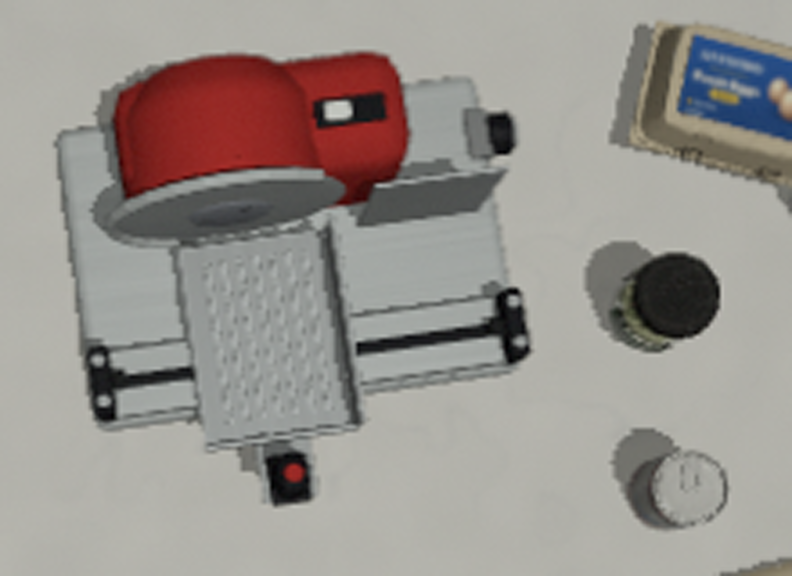

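Emit:
move_arm([
  [0,0,-0.89,0,0,0,93],
  [0,0,-0.89,0,0,0,93],
  [0,0,-0.89,0,0,0,93],
  [0,0,-0.89,0,0,0,93],
  [0,0,-0.89,0,0,0,93],
  [0,0,0,-0.3,-1,0,93],
  [0,0,0,-0.3,-1,0,93],
  [0,0,0,-0.3,-1,0,93],
  [0,0,0,-0.3,-1,0,93],
  [0,0,0,-0.3,-1,0,93],
])

```text
t: 1.1
tool_pos: [0.2427, 0.4509, 0.2291]
orientation: [0.234, -3.132, 0.001]
force: [0.3, 0.1, 0.2]
opening: 0.0928
gripper_force: 0.0
```

Emit:
move_arm([
  [0,0,0,-0.3,-1,0,93],
  [0,0,0,-0.3,-1,0,93],
  [0,0,0,-0.3,-1,0,93],
  [0,0,0,-0.3,-1,0,93],
  [0,0,0,-0.3,-1,0,93],
  [0,0,0,-0.3,-1,0,93],
  [0,0,0,-0.3,-1,0,93],
  [0,0,0,-0.3,-1,0,93],
  [0,0,0,-0.3,-1,0,93],
  [0,0,0,-0.3,-1,0,93],
])

```text
t: 2.1
tool_pos: [0.354, 0.2149, 0.2293]
orientation: [0.234, -3.132, 0.0]
force: [1.4, -0.8, -0.5]
opening: 0.0933
gripper_force: 0.0
```

```bash
cat >> h.py <<'E'
from scipy.spatial.transform import Rotation as Ro
def to(p,yaw=8.5):
    s=read_state();R=Ro.from_rotvec(s['orientation']).as_matrix()
    a=np.radians(yaw);Y=np.array([-np.sin(a),np.cos(a),0]);Z=np.array([0,0,-1.]);T=np.stack([np.cross(Y,Z),Y,Z],1)
    print('t',s['t'],'pos',s['tool_pos'].round(4),'shift(units)',(R.T@(np.array(p)-s['tool_pos'])/.025).round(3),'turn(units)',(Ro.from_matrix(R.T@T).as_rotvec(degrees=True)/6).round(3),'force',s['force'].round(2),'q',s['q'].round(2))
E
python3 -c "
from h import *
to([.4913,-.0645,.229])"
```

```text
t 2.1 pos [0.354  0.2149 0.2293] shift(units) [-3.7700e+00 -1.1871e+01  1.1000e-02] turn(units) [-0.001 -0.005  0.009] force [ 1.44 -0.84 -0.48] q [ 0.42 -0.4   1.97 -0.    1.57 -1.3 ]
```

Emit:
move_arm([
  [0,0,0,-0.34,-1,0,80],
  [0,0,0,-0.34,-1,0,80],
  [0,0,0,-0.34,-1,0,80],
  [0,0,0,-0.34,-1,0,80],
  [0,0,0,-0.34,-1,0,80],
  [0,0,0,-0.34,-1,0,80],
  [0,0,0,-0.34,-1,0,80],
  [0,0,0,-0.34,-1,0,80],
  [0,0,0,-0.34,-1,0,80],
  [0,0,0,-0.2,-0.7,0,80],
])

```text
t: 3.1
tool_pos: [0.4708, -0.0131, 0.2292]
orientation: [0.233, -3.132, 0.0]
force: [0.8, 0.5, 0.6]
opening: 0.0801
gripper_force: 0.0
```

```bash
python3 - <<'E'
from h import *
c=read_camera('side');W=cloud(c)
f=c['frame'].astype(int)
m=(W[...,2]>.095)&(W[...,2]<.152)&(abs(W[...,0]-.491)<.03)&(abs(W[...,1]+.0645)<.03)&(f.max(-1)<90)
P=W[m];print(len(P),np.median(P,0),np.percentile(P,[2,98],axis=0))
cv2.imwrite('pics/s1.png',cv2.resize(c['frame'][130:290,180:400,::-1].copy(),None,fx=3.5,fy=3.5))
to([.4913,-.0645,.117])
E
```

```text
150 [ 0.49466568 -0.05391002  0.12239409] [[ 0.48020693 -0.06649723  0.09538456]
 [ 0.50920543 -0.04624113  0.14969128]]
t 3.15 pos [ 0.4714 -0.0148  0.2291] shift(units) [-0.5   -2.078  4.486] turn(units) [-0.012 -0.006 -0.008] force [-2.04 -2.43  0.67] q [-0.14 -0.22  1.83 -0.    1.53 -1.86]
```

View pics/s1.png

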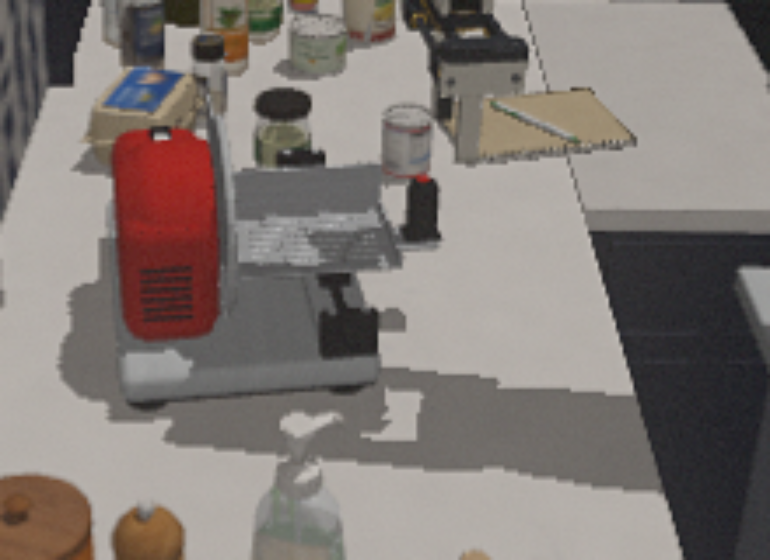

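The side crop shows the grip upright and free at (422,210), with the gripper above it and to the side. The two views put the grip centre at about (0.493, -0.065).

Emit:
move_arm([
  [0,0,0,-0.25,-1,0,80],
  [0,0,0,-0.25,-0.8,0,80],
  [0,0,0,0,0,0.6,80],
  [0,0,0,0,0,0.4,80],
  [0,0,0,0,0,0,80],
  [0,0,0,0,0,0,80],
  [0,0,0,0,0,0,80],
  [0,0,0,0,0,0,80],
  [0,0,0,0,0,0,80],
  [0,0,0,0,0,0,80],
])

```text
t: 4.15
tool_pos: [0.4898, -0.0542, 0.205]
orientation: [-0.234, 3.132, -0.0]
force: [-0.0, -0.5, -0.5]
opening: 0.08
gripper_force: 0.0
```

```bash
python3 -c "
from h import *
to([.493,-.065,.117])"
```

```text
t 4.15 pos [ 0.4898 -0.0542  0.205 ] shift(units) [-0.062 -0.444  3.52 ] turn(units) [-0.002  0.006  0.009] force [-0.03 -0.49 -0.49] q [-0.21 -0.15  1.81  0.    1.48 -1.93]
```

Emit:
move_arm([
  [0,0,0,-0.06,-0.44,0.5,80],
  [0,0,0,0,0,0.5,80],
  [0,0,0,0,0,0.5,80],
  [0,0,0,0,0,0.5,80],
  [0,0,0,0,0,0.5,80],
  [0,0,0,0,0,0.5,80],
  [0,0,0,0,0,0.5,60],
  [0,0,0,0,0,0,40],
  [0,0,0,0,0,0,36],
  [0,0,0,0,0,0,34],
], force=10)

```text
t: 5.15
tool_pos: [0.4933, -0.065, 0.1179]
orientation: [-0.234, 3.132, -0.001]
force: [-0.2, -0.4, -0.5]
opening: 0.0527
gripper_force: 0.0
```

Emit:
move_arm([
  [0,0,0,0,0,0,30],
  [0,0,0,0,0,0,28],
  [0,0,0,0,0,0,26],
  [0,0,0,0,0,0,24],
  [0,0,0,0,0,0,22],
  [0,0,0,0,0,0,20],
  [0,0,0,0,0,0,15],
  [0,0,0,0,0,0,15],
  [0,0,0,0,0,0,15],
  [0,0,0,0,0,0,15],
], force=20)

```text
t: 6.15
tool_pos: [0.4928, -0.0649, 0.1173]
orientation: [-0.234, 3.133, -0.0]
force: [-1.6, 1.1, 4.3]
opening: 0.0239
gripper_force: 20.0
```

```bash
python3 -c "
from h import *
to([.493,-.065,.117])"
```

```text
t 6.15 pos [ 0.4928 -0.0649  0.1173] shift(units) [-0.006 -0.003  0.013] turn(units) [-0.001  0.003  0.009] force [-1.63  1.1   4.27] q [-0.23 -0.07  1.9   0.    1.31 -1.95]
```

Emit:
move_arm([
  [0,0,0,0,0.06,0,15],
  [0,0,0,0,0.06,0,15],
  [0,0,0,0,0.06,0,15],
  [0,0,0,0,0.06,0,15],
  [0,0,0,0,0.06,0,15],
  [0,0,0,0,0.06,0,15],
  [0,0,0,0,0.06,0,15],
  [0,0,0,0,0.06,0,15],
  [0,0,0,0,0.06,0,15],
  [0,0,0,0,0.06,0,15],
])

```text
t: 7.15
tool_pos: [0.4906, -0.0501, 0.1174]
orientation: [-0.234, 3.132, -0.001]
force: [-0.3, -2.0, 5.8]
opening: 0.0241
gripper_force: 20.0
```

Emit:
move_arm([
  [0,0,0,0,0.06,0,15],
  [0,0,0,0,0.06,0,15],
  [0,0,0,0,0.06,0,15],
  [0,0,0,0,0.06,0,15],
  [0,0,0,0,0.06,0,15],
  [0,0,0,0,0.06,0,15],
  [0,0,0,0,0.06,0,15],
  [0,0,0,0,0.06,0,15],
  [0,0,0,0,0.06,0,15],
  [0,0,0,0,0.06,0,15],
])

```text
t: 8.15
tool_pos: [0.4883, -0.0352, 0.1173]
orientation: [-0.234, 3.133, -0.0]
force: [-1.2, -2.1, 5.3]
opening: 0.0236
gripper_force: 20.0
```

Emit:
move_arm([
  [0,0,0,0,0.06,0,15],
  [0,0,0,0,0.06,0,15],
  [0,0,0,0,0.06,0,15],
  [0,0,0,0,0.06,0,15],
  [0,0,0,0,0.06,0,15],
  [0,0,0,0,0.06,0,15],
  [0,0,0,0,0.04,0,15],
  [0,0,0,0,0.04,0,15],
  [0,0,0,0,0.04,0,15],
  [0,0,0,0,0.04,0,15],
])

```text
t: 9.15
tool_pos: [0.4864, -0.0224, 0.1173]
orientation: [-0.234, 3.133, -0.0]
force: [-1.0, -2.0, 5.2]
opening: 0.024
gripper_force: 20.0
```

```bash
python3 -c "
from h import *
to([.493,-.065,.117])"
```

```text
t 9.15 pos [ 0.4864 -0.0224  0.1173] shift(units) [-0.007 -1.725  0.014] turn(units) [-0.003  0.002  0.009] force [-1.02 -2.04  5.24] q [-0.15 -0.09  1.93 -0.    1.31 -1.87]
```

Emit:
move_arm([
  [0,0,0,0,0.04,0,15],
  [0,0,0,0,0.04,0,15],
  [0,0,0,0,0.04,0,15],
  [0,0,0,0,0.04,0,15],
  [0,0,0,0,0.04,0,15],
  [0,0,0,0,0.04,0,15],
  [0,0,0,0,0.04,0,15],
  [0,0,0,0,0.04,0,15],
  [0,0,0,0,0.04,0,15],
  [0,0,0,0,0.04,0,15],
])

```text
t: 10.15
tool_pos: [0.4849, -0.0125, 0.1173]
orientation: [-0.234, 3.133, -0.0]
force: [-0.1, -1.5, 5.8]
opening: 0.0238
gripper_force: 20.0
```

Emit:
move_arm([
  [0,0,0,0,0.02,0,15],
  [0,0,0,0,0.02,0,15],
  [0,0,0,0,0.02,0,15],
  [0,0,0,0,0.02,0,15],
  [0,0,0,0,0.02,0,15],
  [0,0,0,0,0.02,0,15],
  [0,0,0,0,0.02,0,15],
  [0,0,0,0,0.02,0,15],
  [0,0,0,0,0.02,0,15],
  [0,0,0,0,0.02,0,15],
])

```text
t: 11.15
tool_pos: [0.4842, -0.008, 0.1173]
orientation: [-0.234, 3.133, -0.001]
force: [-0.2, -5.6, 4.2]
opening: 0.0239
gripper_force: 20.0
```

Emit:
move_arm([
  [0,0,0,0,0.02,0,15],
  [0,0,0,0,0.02,0,15],
  [0,0,0,0,0,0,15],
  [0,0,0,0,0,0,15],
  [0,0,0,0,0,0,15],
  [0,0,0,0,0,0,15],
  [0,0,0,0,0,0,15],
  [0,0,0,0,0,0,15],
  [0,0,0,0,0,0,15],
  [0,0,0,0,0,0,15],
])

```text
t: 12.15
tool_pos: [0.4841, -0.0073, 0.1174]
orientation: [-0.234, 3.133, -0.002]
force: [-0.2, -6.2, 5.2]
opening: 0.0236
gripper_force: 20.0
```

```bash
python3 - <<'E'
from h import *
s=read_state();to([.493,-.065,.117]);print(s['force'],s['tool_pos'])
E
```

```text
t 12.15 pos [ 0.4841 -0.0073  0.1174] shift(units) [-0.008 -2.334  0.017] turn(units) [-0.013  0.003  0.005] force [-0.17 -6.2   5.17] q [-0.12 -0.1   1.93 -0.    1.31 -1.84]
[-0.17290982 -6.19703929  5.17449596] [ 0.48413639 -0.00732154  0.11735516]
```

Emit:
move_arm([
  [0,0,0,0,0.02,0,15],
  [0,0,0,0,0.02,0,15],
  [0,0,0,0,0.02,0,15],
  [0,0,0,0,0,0,15],
  [0,0,0,0,0,0,15],
  [0,0,0,0,0,0,15],
  [0,0,0,0,0,0,15],
  [0,0,0,0,0,0,15],
  [0,0,0,0,0,0,15],
  [0,0,0,0,0,0,15],
])

```text
t: 13.15
tool_pos: [0.484, -0.0064, 0.1173]
orientation: [-0.233, 3.132, -0.004]
force: [0.1, -10.0, 5.1]
opening: 0.0237
gripper_force: 20.0
```

Emit:
move_arm([
  [0,0,0,0,-0.08,0,15],
  [0,0,0,0,-0.08,0,15],
  [0,0,0,0,-0.08,0,15],
  [0,0,0,0,-0.08,0,15],
  [0,0,0,0,-0.08,0,15],
  [0,0,0,0,-0.08,0,15],
  [0,0,0,0,-0.08,0,15],
  [0,0,0,0,-0.08,0,15],
  [0,0,0,0,-0.08,0,15],
  [0,0,0,0,-0.08,0,15],
])

```text
t: 14.15
tool_pos: [0.4867, -0.0243, 0.1173]
orientation: [-0.235, 3.133, 0.001]
force: [-0.4, 1.8, 6.1]
opening: 0.0239
gripper_force: 20.0
```

Emit:
move_arm([
  [0,0,0,0,-0.08,0,15],
  [0,0,0,0,-0.08,0,15],
  [0,0,0,0,-0.08,0,15],
  [0,0,0,0,-0.08,0,15],
  [0,0,0,0,-0.08,0,15],
  [0,0,0,0,-0.08,0,15],
  [0,0,0,0,-0.08,0,15],
  [0,0,0,0,-0.08,0,15],
  [0,0,0,0,-0.08,0,15],
  [0,0,0,0,-0.08,0,15],
])

```text
t: 15.15
tool_pos: [0.4897, -0.0441, 0.1173]
orientation: [-0.235, 3.133, 0.001]
force: [-1.5, 2.0, 6.1]
opening: 0.0237
gripper_force: 20.0
```

Emit:
move_arm([
  [0,0,0,0,-0.04,0,15],
  [0,0,0,0,-0.04,0,15],
  [0,0,0,0,-0.04,0,15],
  [0,0,0,0,-0.04,0,15],
  [0,0,0,0,-0.04,0,15],
  [0,0,0,0,-0.04,0,15],
  [0,0,0,0,-0.04,0,15],
  [0,0,0,0,-0.04,0,15],
  [0,0,0,0,-0.04,0,15],
  [0,0,0,0,-0.04,0,15],
])

```text
t: 16.15
tool_pos: [0.4912, -0.0539, 0.1173]
orientation: [-0.235, 3.133, 0.001]
force: [-1.4, 2.0, 6.2]
opening: 0.024
gripper_force: 20.0
```

Emit:
move_arm([
  [0,0,0,0,-0.03,0,15],
  [0,0,0,0,-0.03,0,15],
  [0,0,0,0,-0.03,0,15],
  [0,0,0,0,-0.03,0,15],
  [0,0,0,0,-0.03,0,15],
  [0,0,0,0,-0.03,0,15],
  [0,0,0,0,-0.03,0,15],
  [0,0,0,0,-0.03,0,15],
  [0,0,0,0,-0.03,0,15],
  [0,0,0,0,-0.03,0,15],
])

```text
t: 17.15
tool_pos: [0.4923, -0.0613, 0.1173]
orientation: [-0.235, 3.133, 0.001]
force: [-1.2, 1.9, 6.8]
opening: 0.0238
gripper_force: 20.0
```

Emit:
move_arm([
  [0,0,0,0,-0.03,0,15],
  [0,0,0,0,-0.03,0,15],
  [0,0,0,0,-0.03,0,15],
  [0,0,0,0,-0.03,0,15],
  [0,0,0,0,-0.03,0,15],
  [0,0,0,0,-0.03,0,15],
  [0,0,0,0,-0.03,0,15],
  [0,0,0,0,-0.03,0,15],
  [0,0,0,0,-0.03,0,15],
  [0,0,0,0,-0.03,0,15],
])

```text
t: 18.15
tool_pos: [0.4934, -0.0687, 0.1173]
orientation: [-0.235, 3.133, 0.001]
force: [-1.9, 1.1, 6.9]
opening: 0.0235
gripper_force: 20.0
```

Emit:
move_arm([
  [0,0,0,0,-0.03,0,15],
  [0,0,0,0,-0.03,0,15],
  [0,0,0,0,-0.03,0,15],
  [0,0,0,0,-0.03,0,15],
  [0,0,0,0,-0.03,0,15],
  [0,0,0,0,-0.03,0,15],
  [0,0,0,0,-0.03,0,15],
  [0,0,0,0,-0.03,0,15],
  [0,0,0,0,-0.03,0,15],
  [0,0,0,0,-0.03,0,15],
])

```text
t: 19.15
tool_pos: [0.4945, -0.0762, 0.1173]
orientation: [-0.235, 3.133, 0.001]
force: [-1.3, 0.9, 4.9]
opening: 0.024
gripper_force: 20.0
```

Emit:
move_arm([
  [0,0,0,0,-0.03,0,15],
  [0,0,0,0,-0.03,0,15],
  [0,0,0,0,-0.03,0,15],
  [0,0,0,0,-0.03,0,15],
  [0,0,0,0,-0.03,0,15],
  [0,0,0,0,-0.03,0,15],
  [0,0,0,0,-0.03,0,15],
  [0,0,0,0,-0.03,0,15],
  [0,0,0,0,-0.03,0,15],
  [0,0,0,0,-0.03,0,15],
])

```text
t: 20.15
tool_pos: [0.4957, -0.0836, 0.1173]
orientation: [-0.235, 3.133, 0.001]
force: [-0.9, 1.2, 5.5]
opening: 0.024
gripper_force: 20.0
```

Emit:
move_arm([
  [0,0,0,0,-0.03,0,15],
  [0,0,0,0,-0.03,0,15],
  [0,0,0,0,-0.03,0,15],
  [0,0,0,0,-0.03,0,15],
  [0,0,0,0,-0.03,0,15],
  [0,0,0,0,-0.03,0,15],
  [0,0,0,0,-0.03,0,15],
  [0,0,0,0,-0.03,0,15],
  [0,0,0,0,-0.03,0,15],
  [0,0,0,0,-0.03,0,15],
])

```text
t: 21.15
tool_pos: [0.4968, -0.091, 0.1173]
orientation: [-0.235, 3.133, 0.001]
force: [-2.7, 1.7, 6.7]
opening: 0.024
gripper_force: 20.0
```

Emit:
move_arm([
  [0,0,0,0,-0.03,0,15],
  [0,0,0,0,-0.03,0,15],
  [0,0,0,0,-0.03,0,15],
  [0,0,0,0,-0.03,0,15],
  [0,0,0,0,-0.03,0,15],
  [0,0,0,0,-0.03,0,15],
  [0,0,0,0,-0.03,0,15],
  [0,0,0,0,-0.03,0,15],
  [0,0,0,0,-0.03,0,15],
  [0,0,0,0,-0.03,0,15],
])

```text
t: 22.15
tool_pos: [0.4979, -0.0984, 0.1174]
orientation: [-0.235, 3.133, 0.001]
force: [-0.8, 1.6, 5.9]
opening: 0.024
gripper_force: 20.0
```

Emit:
move_arm([
  [0,0,0,0,-0.03,0,15],
  [0,0,0,0,-0.03,0,15],
  [0,0,0,0,-0.03,0,15],
  [0,0,0,0,-0.03,0,15],
  [0,0,0,0,-0.03,0,15],
  [0,0,0,0,-0.03,0,15],
  [0,0,0,0,-0.03,0,15],
  [0,0,0,0,-0.03,0,15],
  [0,0,0,0,-0.03,0,15],
  [0,0,0,0,-0.03,0,15],
])

```text
t: 23.15
tool_pos: [0.499, -0.1056, 0.1173]
orientation: [-0.235, 3.133, 0.002]
force: [-1.6, 4.3, 7.4]
opening: 0.0239
gripper_force: 20.0
```

Emit:
move_arm([
  [0,0,0,0,-0.03,0,15],
  [0,0,0,0,-0.03,0,15],
  [0,0,0,0,-0.03,0,15],
  [0,0,0,0,-0.03,0,15],
  [0,0,0,0,-0.03,0,15],
  [0,0,0,0,-0.03,0,15],
  [0,0,0,0,-0.03,0,15],
  [0,0,0,0,-0.03,0,15],
  [0,0,0,0,-0.03,0,15],
  [0,0,0,0,-0.03,0,15],
])

```text
t: 24.15
tool_pos: [0.5, -0.1121, 0.1173]
orientation: [0.236, -3.133, -0.004]
force: [-3.6, 7.4, 8.8]
opening: 0.0239
gripper_force: 20.0
```

Emit:
move_arm([
  [0,0,0,0,-0.016,0,15],
  [0,0,0,0,-0.016,0,15],
  [0,0,0,0,-0.016,0,15],
  [0,0,0,0,-0.016,0,15],
  [0,0,0,0,-0.016,0,15],
  [0,0,0,0,-0.016,0,15],
  [0,0,0,0,-0.016,0,15],
  [0,0,0,0,-0.016,0,15],
  [0,0,0,0,-0.016,0,15],
  [0,0,0,0,-0.016,0,15],
])

```text
t: 25.15
tool_pos: [0.5006, -0.1162, 0.1173]
orientation: [0.236, -3.133, -0.004]
force: [-3.0, 7.0, 8.8]
opening: 0.0237
gripper_force: 20.0
```

Emit:
move_arm([
  [0,0,0,0,-0.012,0,15],
  [0,0,0,0,-0.012,0,15],
  [0,0,0,0,-0.012,0,15],
  [0,0,0,0,-0.012,0,15],
  [0,0,0,0,-0.012,0,15],
  [0,0,0,0,-0.012,0,15],
  [0,0,0,0,-0.012,0,15],
  [0,0,0,0,-0.012,0,15],
  [0,0,0,0,-0.012,0,15],
  [0,0,0,0,-0.012,0,15],
])

```text
t: 26.15
tool_pos: [0.5011, -0.1196, 0.1173]
orientation: [-0.235, 3.133, 0.003]
force: [-2.1, 4.7, 7.7]
opening: 0.0242
gripper_force: 20.0
```

Emit:
move_arm([
  [0,0,0,0,-0.012,0,15],
  [0,0,0,0,-0.012,0,15],
  [0,0,0,0,-0.012,0,15],
  [0,0,0,0,-0.012,0,15],
  [0,0,0,0,-0.012,0,15],
  [0,0,0,0,-0.012,0,15],
  [0,0,0,0,-0.012,0,15],
  [0,0,0,0,-0.012,0,15],
  [0,0,0,0,-0.012,0,15],
  [0,0,0,0,-0.012,0,15],
])

```text
t: 27.15
tool_pos: [0.5017, -0.1231, 0.1173]
orientation: [-0.235, 3.133, 0.001]
force: [-1.5, 2.0, 6.6]
opening: 0.0238
gripper_force: 20.0
```

Emit:
move_arm([
  [0,0,0,0,-0.012,0,15],
  [0,0,0,0,-0.012,0,15],
  [0,0,0,0,-0.012,0,15],
  [0,0,0,0,-0.012,0,15],
  [0,0,0,0,-0.012,0,15],
  [0,0,0,0,-0.012,0,15],
  [0,0,0,0,-0.012,0,15],
  [0,0,0,0,-0.012,0,15],
  [0,0,0,0,-0.012,0,15],
  [0,0,0,0,-0.012,0,15],
])

```text
t: 28.15
tool_pos: [0.5021, -0.1261, 0.1173]
orientation: [-0.235, 3.133, 0.001]
force: [-1.0, 1.0, 6.5]
opening: 0.0237
gripper_force: 20.0
```

Emit:
move_arm([
  [0,0,0,0,-0.08,0,15],
  [0,0,0,0,-0.08,0,15],
  [0,0,0,0,-0.08,0,15],
  [0,0,0,0,-0.08,0,15],
  [0,0,0,0,-0.08,0,15],
  [0,0,0,0,-0.08,0,15],
  [0,0,0,0,-0.08,0,15],
  [0,0,0,0,-0.08,0,15],
  [0,0,0,0,-0.08,0,15],
  [0,0,0,0,-0.08,0,15],
])

```text
t: 29.15
tool_pos: [0.5051, -0.1459, 0.1173]
orientation: [-0.235, 3.133, 0.001]
force: [-1.6, 1.5, 6.3]
opening: 0.0243
gripper_force: 20.0
```

Emit:
move_arm([
  [0,0,0,0,-0.08,0,15],
  [0,0,0,0,-0.08,0,15],
  [0,0,0,0,-0.08,0,15],
  [0,0,0,0,-0.08,0,15],
  [0,0,0,0,-0.08,0,15],
  [0,0,0,0,-0.08,0,15],
  [0,0,0,0,-0.08,0,15],
  [0,0,0,0,-0.08,0,15],
  [0,0,0,0,-0.08,0,15],
  [0,0,0,0,-0.08,0,15],
])

```text
t: 30.15
tool_pos: [0.5081, -0.1657, 0.1173]
orientation: [-0.235, 3.133, 0.001]
force: [-1.3, 1.1, 6.3]
opening: 0.0238
gripper_force: 20.0
```

Emit:
move_arm([
  [0,0,0,0,-0.03,0,15],
  [0,0,0,0,-0.03,0,15],
  [0,0,0,0,-0.03,0,15],
  [0,0,0,0,-0.03,0,15],
  [0,0,0,0,-0.03,0,15],
  [0,0,0,0,-0.03,0,15],
  [0,0,0,0,-0.03,0,15],
  [0,0,0,0,-0.03,0,15],
  [0,0,0,0,-0.03,0,15],
  [0,0,0,0,-0.03,0,15],
])

```text
t: 31.15
tool_pos: [0.5092, -0.1731, 0.1174]
orientation: [-0.235, 3.132, 0.001]
force: [-1.0, 0.9, 6.4]
opening: 0.024
gripper_force: 20.0
```

Emit:
move_arm([
  [0,0,0,0,-0.02,0,15],
  [0,0,0,0,-0.02,0,15],
  [0,0,0,0,-0.02,0,15],
  [0,0,0,0,-0.02,0,15],
  [0,0,0,0,-0.02,0,15],
  [0,0,0,0,-0.02,0,15],
  [0,0,0,0,-0.02,0,15],
  [0,0,0,0,-0.02,0,15],
  [0,0,0,0,-0.02,0,15],
  [0,0,0,0,-0.02,0,15],
])

```text
t: 32.15
tool_pos: [0.5099, -0.1777, 0.1173]
orientation: [-0.235, 3.133, 0.002]
force: [-1.7, 4.9, 7.4]
opening: 0.0239
gripper_force: 20.0
```

Emit:
move_arm([
  [0,0,0,0,-0.02,0,15],
  [0,0,0,0,-0.02,0,15],
  [0,0,0,0,-0.02,0,15],
  [0,0,0,0,-0.02,0,15],
  [0,0,0,0,0,0,15],
  [0,0,0,0,0,0,15],
  [0,0,0,0,0,0,15],
  [0,0,0,0,0,0,15],
  [0,0,0,0,0,0,15],
  [0,0,0,0,0,0,15],
])

```text
t: 33.15
tool_pos: [0.5101, -0.1789, 0.1173]
orientation: [0.236, -3.133, -0.004]
force: [-3.5, 7.6, 9.4]
opening: 0.0234
gripper_force: 20.0
```

Emit:
move_arm([
  [0,0,0,0,0.08,0,15],
  [0,0,0,0,0.08,0,15],
  [0,0,0,0,0.08,0,15],
  [0,0,0,0,0.08,0,15],
  [0,0,0,0,0.08,0,15],
  [0,0,0,0,0.08,0,15],
  [0,0,0,0,0.08,0,15],
  [0,0,0,0,0.08,0,15],
  [0,0,0,0,0.08,0,15],
  [0,0,0,0,0.08,0,15],
])

```text
t: 34.15
tool_pos: [0.5074, -0.1608, 0.1173]
orientation: [-0.234, 3.132, -0.0]
force: [0.4, -2.0, 5.4]
opening: 0.0239
gripper_force: 20.0
```

Emit:
move_arm([
  [0,0,0,0,0.08,0,15],
  [0,0,0,0,0.08,0,15],
  [0,0,0,0,0.08,0,15],
  [0,0,0,0,0.08,0,15],
  [0,0,0,0,0.08,0,15],
  [0,0,0,0,0.08,0,15],
  [0,0,0,0,0.08,0,15],
  [0,0,0,0,0.08,0,15],
  [0,0,0,0,0.08,0,15],
  [0,0,0,0,0.08,0,15],
])

```text
t: 35.15
tool_pos: [0.5044, -0.141, 0.1173]
orientation: [-0.234, 3.132, -0.0]
force: [0.6, -2.0, 4.9]
opening: 0.0234
gripper_force: 20.0
```

Emit:
move_arm([
  [0,0,0,0,0.06,0,15],
  [0,0,0,0,0.06,0,15],
  [0,0,0,0,0.06,0,15],
  [0,0,0,0,0.06,0,15],
  [0,0,0,0,0.06,0,15],
  [0,0,0,0,0.06,0,15],
  [0,0,0,0,0.06,0,15],
  [0,0,0,0,0.06,0,15],
  [0,0,0,0,0.06,0,15],
  [0,0,0,0,0.06,0,15],
])

```text
t: 36.15
tool_pos: [0.5021, -0.1262, 0.1173]
orientation: [-0.234, 3.132, -0.0]
force: [0.5, -2.2, 4.4]
opening: 0.0242
gripper_force: 20.0
```

Emit:
move_arm([
  [0,0,0,0,0.014,0,15],
  [0,0,0,0,0.014,0,15],
  [0,0,0,0,0.014,0,15],
  [0,0,0,0,0.014,0,15],
  [0,0,0,0,0.014,0,15],
  [0,0,0,0,0.014,0,15],
  [0,0,0,0,0.014,0,15],
  [0,0,0,0,0.014,0,15],
  [0,0,0,0,0.014,0,15],
  [0,0,0,0,0.014,0,15],
])

```text
t: 37.15
tool_pos: [0.5016, -0.1227, 0.1173]
orientation: [-0.234, 3.132, -0.0]
force: [-0.1, -2.9, 5.7]
opening: 0.0238
gripper_force: 20.0
```

Emit:
move_arm([
  [0,0,0,0,0.014,0,15],
  [0,0,0,0,0.014,0,15],
  [0,0,0,0,0.014,0,15],
  [0,0,0,0,0.014,0,15],
  [0,0,0,0,0.014,0,15],
  [0,0,0,0,0.014,0,15],
  [0,0,0,0,0.014,0,15],
  [0,0,0,0,0.014,0,15],
  [0,0,0,0,0.014,0,15],
  [0,0,0,0,0.014,0,15],
])

```text
t: 38.15
tool_pos: [0.5013, -0.1207, 0.1174]
orientation: [-0.233, 3.132, -0.004]
force: [2.7, -9.7, 1.6]
opening: 0.024
gripper_force: 20.0
```

Emit:
move_arm([
  [0,0,0,0,0.016,0,15],
  [0,0,0,0,0.016,0,15],
  [0,0,0,0,0.016,0,15],
  [0,0,0,0,0.016,0,15],
  [0,0,0,0,0.016,0,15],
  [0,0,0,0,0.016,0,15],
  [0,0,0,0,0.016,0,15],
  [0,0,0,0,0.016,0,15],
  [0,0,0,0,0.016,0,15],
  [0,0,0,0,0.016,0,15],
])

```text
t: 39.15
tool_pos: [0.5006, -0.1163, 0.1174]
orientation: [-0.233, 3.132, -0.002]
force: [2.4, -7.3, 3.8]
opening: 0.0242
gripper_force: 20.0
```

Emit:
move_arm([
  [0,0,0,0,0.015,0,15],
  [0,0,0,0,0.015,0,15],
  [0,0,0,0,0.015,0,15],
  [0,0,0,0,0.015,0,15],
  [0,0,0,0,0.015,0,15],
  [0,0,0,0,0.015,0,15],
  [0,0,0,0,0.015,0,15],
  [0,0,0,0,0.015,0,15],
  [0,0,0,0,0.015,0,15],
  [0,0,0,0,0.015,0,15],
])

```text
t: 40.15
tool_pos: [0.5001, -0.1125, 0.1174]
orientation: [-0.233, 3.132, -0.002]
force: [1.7, -7.8, 3.7]
opening: 0.024
gripper_force: 20.0
```

Emit:
move_arm([
  [0,0,0,0,-0.015,0,15],
  [0,0,0,0,-0.015,0,15],
  [0,0,0,0,0,0,15],
  [0,0,0,0,0,0,15],
  [0,0,0,0,0,0,15],
  [0,0,0,0,0,0,15],
  [0,0,0,0,0,0,15],
  [0,0,0,0,0,0,15],
  [0,0,0,0,0,0,15],
  [0,0,0,0,0,0,15],
])

```text
t: 41.15
tool_pos: [0.5001, -0.1125, 0.1174]
orientation: [-0.234, 3.132, -0.0]
force: [0.7, -3.1, 5.2]
opening: 0.0237
gripper_force: 20.0
```

Emit:
move_arm([
  [0,0,0,0,0,0,26],
  [0,0,0,0,0,0,28],
  [0,0,0,0,0,0,32],
  [0,0,0,0,0,0,36],
  [0,0,0,0,0,0,40],
  [0,0,0,0,0,0,46],
  [0,0,0,0,0,0,52],
  [0,0,0,0,0,0,60],
  [0,0,0,0,0,0,60],
  [0,0,0,0,0,0,60],
])

```text
t: 42.15
tool_pos: [0.4998, -0.1124, 0.1172]
orientation: [-0.234, 3.133, 0.0]
force: [0.2, -0.2, -0.1]
opening: 0.0593
gripper_force: 0.0
```

Released cleanly. I'll lift and check.

Emit:
move_arm([
  [0,0,0,0,0,-0.3,60],
  [0,0,0,0,0,-0.6,60],
  [0,0,0,0,0,-0.8,60],
  [0,0,0,0,0,-0.8,60],
  [0,0,0,0,0,-0.8,60],
  [0,0,0,0,0,-0.8,60],
  [0,0,0,0,0,-0.6,60],
  [0,0,0,0.5,0,-0.3,60],
  [0,0,0,0,0,0,60],
  [0,0,0,0,0,0,60],
])

```text
t: 43.15
tool_pos: [0.4877, -0.1143, 0.2425]
orientation: [-0.234, 3.132, -0.001]
force: [0.6, 0.0, -0.8]
opening: 0.0602
gripper_force: 0.0
```

Emit:
move_arm([
  [0,0,0,0.5,0,0,60],
  [0,0,0,1,0,0,60],
  [0,0,0,1,0,0,60],
  [0,0,0,0.7,0,0,60],
  [0,0,0,0.3,0,0,60],
  [0,0,0,0,0,0,60],
  [0,0,0,0,0,0,60],
  [0,0,0,0,0,0,60],
  [0,0,0,0,0,0,60],
  [0,0,0,0,0,0,60],
])

```text
t: 44.15
tool_pos: [0.4012, -0.1271, 0.242]
orientation: [0.235, -3.132, -0.0]
force: [-0.0, 0.8, -0.4]
opening: 0.0598
gripper_force: 0.0
```

```bash
python3 - <<'E'
from h import *
for n in('side','top'):
    c=read_camera(n);W=cloud(c);f=c['frame'].astype(int)
    m=(W[...,2]>.10)&(W[...,2]<.152)&(abs(W[...,0]-.50)<.03)&(abs(W[...,1]+.113)<.03)&(f.max(-1)<90)
    P=W[m];print(n,len(P));
    if len(P)>3: print(np.median(P,0).round(4),np.percentile(P,[3,97],axis=0).round(4))
    cv2.imwrite(f'pics/{n}9.png',f[...,::-1].astype(np.uint8))
to([.5,-.1125,.117])
E
```

```text
side 130
[ 0.5024 -0.1026  0.1271] [[ 0.4878 -0.1116  0.1021]
 [ 0.5154 -0.0961  0.1509]]
top 110
[ 0.4976 -0.1087  0.1471] [[ 0.4851 -0.1231  0.1029]
 [ 0.5244 -0.1012  0.1512]]
t 44.25 pos [ 0.4011 -0.1272  0.242 ] shift(units) [-4.    -0.008  5.001] turn(units) [ 0.001 -0.002  0.01 ] force [ 0.36 -0.32  0.55] q [-0.43 -0.38  1.93  0.    1.59 -2.15]
```

View pics/side9.png

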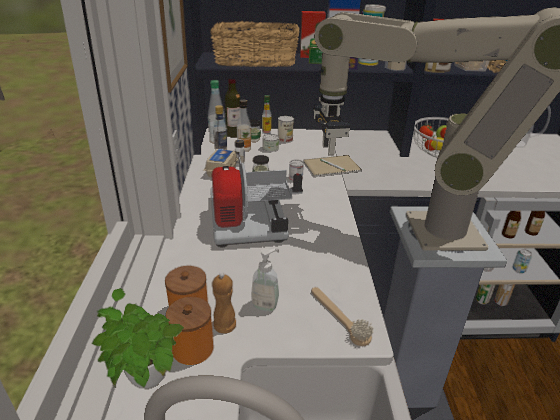

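The side view shows the grip standing at (297,182), at the dragging position. The gripper is clear of it at (335,140), and the soap, brush, jar and tin have not moved.

```bash
python3 -c "
from h import *
print(close_job())"
```

```text
the job is handed in; nothing more can be done
None
```

I ran the carriage to the left buffer, then back to the right buffer, and left it standing released on the dragging spot, about 20 mm right of mid-travel. The drag there was 7–8 N, against about 2 N elsewhere. Nothing around it was disturbed, and the job was handed in at about 44 s; no verdict was shown.

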